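Feed a power module along the fence onto its plug

ROBOT

A 6-joint arm with a two-finger parallel gripper is mounted at the origin on the work surface. World frame = base frame: x ahead of the robot, y to its left, z up, the work surface at z = 0. Lengths are in mm, angles in rad, forces in N, time in s.
With the tool pointing down it reaches from about 250 to 725 mm from the base axis. Payload 4 kg.
Tool frame: the origin (TCP) lies at the very end of the fingers, on their centre line; the grasp point (between the pads) lies bot.grip_point_offset behind it (bot.grip_point_offset is the distance from the TCP to the grasp point, in mm); z points along the fingers, y is the line along which they close (so a half turn about z gives the same grasp; the last joint's range is limited). The gripper opens to 85 mm and grips with 20 to 120 N. Pads are 22 mm wide; open, the fingers measure 114 mm over their backs; the gripper's body (76 mm by 85 mm) begins 54 mm behind the grasp point. The pads swing forward as they close: fully open they stand 13 mm farther back than shut.
Start: joints at [-1.156, 0.241, 0.005, 1.335, 0, 1.571], TCP at [201.501, -457.599, 191.406] pointing down, gripper open.
Joint ranges: [-2.72, 2.72], [-1.05, 1.87], [-1.09, 1.28], [-1.99, 2.15], [-1.42, 1.44], [-3.14, 3.14]. Speed limits (rad/s): [2.79, 2.79, 3.14, 3.14, 3.14, 3.14].

INTERFACE

Orientations are given as a unit quaternion [x, y, z, w].
In Python, from bench import readout, vision, bot gives the robot as it stands.
- The arm moves only by the tool apply_moves, never from a script. Its argument "commands" is a list of rows, each an object with "offset": the shift along the world's x, y, z in units of 0.03 m (1.0 is 0.03 m), a list of three; "twist": the turn, a rotation vector about the world's x, y, z in units of 0.08 rad (1.0 is 0.08 rad), a list of three; "gripper": the opening, from 0 (shut) to 1 (fully open). A call has 1 to 20 rows; each row shifts and turns the commanded pose from where the row before left it; what a row does not reach is not made up. A row lasts 1/12 s, in which the tool goes at most 41.7 mm and 7.16 degrees, less where a joint would pass 70% of its speed; a pose out of reach is approached as far as the arm can. A call with a number of a shift or a turn outside -1 to 1 is refused whole. A call with a gripper value outside its range is refused whole. The fingers move at their own pace and stop on an object; "squeeze" is the grip in N (left out, the last holds). Time passes only in rows, so rows that do not move let the fingers close. It gives the time, the measured TCP pose, the force, the opening and the grip force at its end, in the units of the state.
- readout.get_obs(): the state, without advancing time (a new reading comes with each control period).
- vision.read_camera(name): name is "side" or "top" or "wrist"; returns a dict with "image" (384x512x3 uint8, red, green, blue), "fovy" (degrees; the focal length in pixels is half the picture's height over the tangent of half this angle, whatever the lens; pixels are square), "cx", "cy" (the principal point, pixels), "R" (3x3) and "t" (3): a world point X has camera coordinates R X + t; the wrist camera has in their place "mount" (4x4, takes a point from camera to tool coordinates, whose origin is the TCP and whose axes are the flange's). Camera axes: x right, y down, z forward; pixel columns grow to the right and rows downward; lengths in mm; the calibration is good to about 2 mm. A picture is of the moment at which its call begins: read the wrist's pose just before it. There is no depth.
- bot.hand_in(): hands the job in; it is judged then, once.
Trained networks look in a picture, given as the dict that the camera call returned (one of the last four; its "shot" number tells which), for a name from the list of things; names that differ only in an ending like _2 or _b are one class to them, and where a whole thing is asked for, a point or a joint stands for the part that bears it (a point fixed in the world has none). Each returns a list of dicts, best first, with "confidence" (0 to 1); they miss things now and then, are a little off and sometimes report something else, mostly with a low value. They report only what shows in the picture. A call takes as long as a camera call. They do not tell look-alikes from the thing itself.
- vision.look_for(query, picture): "bbox" ([left, top, width, height] in pixels, round what is visible of it).
- vision.silhouettes(query, picture): "mask" (384x512 bool, what is visible of it) and "bbox" ([left, top, width, height] in pixels, round what is visible of it).
The state is a dict: "time_s": time; "joints": joint angles; "qd": joint speeds; "effort": joint torques, N m; "tcp_pos": TCP position; "eef_rot": TCP orientation; "ft_force": force on the tool from outside, world axes, zero at the start; "torque": the same for the moment, N m; "finger_gap": opening from 0.0 (shut) to 1.0 (fully open); "grip_force": force on a finger pad.
Only numpy, scipy, OpenCV 4.12 (cv2) and the standard library are available. Lean on these libraries where they do the work, as an engineer would, in place of code of your own. Each camera call takes 0.05 s, during which the arm holds its last target. There are 200 camera calls.

TASK

Take the wooden push stick and with its notch first press the loose power module gently flat against the fence of the assembly bed, then feed it along the fence, keeping it pressed flat against the fence all the way, until it has pushed the plug carriage fully home against its stop. Push only with the stick and never hard (15 N is plenty), then stand the stick upright on the bench beside the bed, let go of it, and leave everything else alone.

Things in the scene. Friction and masses are not known exactly. Their poses are not given: they have to be found in the camera images.
- bed: Fixed assembly bed: painted plate 170 (x, from -75 to 95 mm) by 400 (y) by 6 mm flat on the bench. Origin: underside, half-way along y. The feed direction is its +y; the fence stands on its +x side. A dark end stop (46 mm high over the bench) stands behind the plug carriage, at bed y 142 to 167 mm, bed x -25 to 65 mm.
- fence_mark (a point): Mark on the bed (bed x 50 mm, y 0, plate top) where the guiding face of the fence should nominally be. The fence, a straight rigid steel bar 20 mm thick, 30 mm high above the plate, guiding face towards -x, from bed y -195 to 130 mm, was clamped by hand and its place is not measured: here it may be 6 mm off either way, and 0.03 rad out of parallel to bed y. Find it by feel.
- throat (a point): Mouth of the throat, at the plate's top: bed x 14 mm, bed y 60 mm. The throat is about 72 mm wide, between the fence and a dark steel cheek fixed on the bed (bed x -34 to -22 mm, bed y 60 to 105 mm, top 34 mm over the bench). The front of the module goes into it. Axes as the bed's.
- module_center (a point): Centre of the power module, a loose metal box 60 (x) by 120 (y) by 40 mm with a fan grille and slots on top, 0.22 to 0.45 kg. It lies on the plate (top 46 mm over the bench) 5 to 45 mm off the fence, turned up to 0.12 rad from the bed's axes. It slides on the plate with dry friction.
- carriage_face (a point): Centre of the front face (towards bed -y) of the black plug carriage, a block 40 (x) by 30 (y) mm, 35 mm high above the plate, which slides along bed +y only. The face starts at bed y 96 mm and ends at bed y 110 mm. No spring: it drags with about 2.5 N and stays where it is left.
- carriage (a joint): Travel of the plug carriage in m: 0 at the start, 0.014 fully home against a hard stop. The module's front face pushes it; when home, the module's centre is at about bed y 50 mm.
- stick_grip (a point): Middle of the upright grip of the wooden push stick (0.15 kg), 82 mm above the underside of its foot. The grip is a square bar 24 by 24 mm, from 22 to 110 mm above the underside. At the start it stands on the bench. In use its x and y axes are parallel to the bed's and its foot is carried a few mm above the plate.
- stick_notch (a point): Inner corner of the stick's notch, half-way up its 22 mm high foot; 12 mm to -x and 18 mm to +y of the grip's axis. Foot: heel, stick x -26 to 26, y -18 to 18 mm from the grip's axis; cheek, x -26 to -12, y 18 to 58 mm. The notch takes the module's rear corner on the side away from the fence: the heel pushes to +y, the cheek to +x.
Not all that is in view belongs to the job. Of the things that look like the part that bears stick_grip, the larger one is meant. Leave any purple look-alike of the part that bears module_center alone.

How it is judged (in metres and radians):
On the way, in this order (a step that is already met when the one before it is completed fails the run):
1. with the stick, the module is pressed flat against the fence near where it started (contact force between module and fence above 1 N and contact force between stick and module above 0.5 N and not (x of module_center in the frame of fence below -0.033 m) and not (angle between the y axis of module_center and the y axis of fence, either way round above 0.05 rad) and y of module_center in the frame of bed below -0.05 m), for 0.2 s.
2. with the stick, the module is fed half way along the fence, still pressed on it (contact force between module and fence above 1 N and contact force between stick and module above 0.5 N and not (x of module_center in the frame of fence below -0.033 m) and not (angle between the y axis of module_center and the y axis of fence, either way round above 0.05 rad) and y of module_center in the frame of bed between -0.02 and 0.03 m), for 0.1 s.
3. the module has pushed the plug carriage home with the stick (value of joint carriage above 0.012 m and contact force between stick and module above 0.5 N and contact force between module and carriage above 0.5 N), for 0.1 s.
At the end, for the whole second after the job is handed in: The plug carriage is home (within 2 mm of its stop) with the module against it (within 3 mm), the module lies flat on the bed and flat along the fence (gap under 3 mm, turned less than 3 degrees); the stick stands upright on the bench, off the bed and clear of the module, released and at rest (value of joint carriage above 0.012 m and y of module_center in the frame of bed above 0.047 m and not (x of module_center in the frame of fence below -0.033 m) and not (angle between the y axis of module_center and the y axis of fence, either way round above 0.05 rad) and angle between module_center's own z axis and vertical below 0.05 rad and angle between stick_grip's own z axis and vertical below 0.1 rad and height (world z) of stick_grip below 0.0845 m and contact force between stick and bed below 0.05 N and contact force between stick and module below 0.05 N and linear speed of each of stick, module below 0.02 m/s); the robot touches nothing.
It fails at once if the module leaves the fence (more than 3 mm or 3 degrees) once it has been fed past bed y -60 mm (y of module_center in the frame of bed above -0.06 m and (x of module_center in the frame of fence below -0.033 m or angle between the y axis of module_center and the y axis of fence, either way round above 0.05 rad)).
It fails at once if the module is pushed by the stick, or pressed on the fence, with more than 25 N (contact force between module and fence above 25 N or contact force between stick and module above 25 N).
It fails at once if the module is touched by the fingers or the arm (contact force between any of the fingers, the arm and module above 0.5 N).
It fails at once if the carriage is pushed by anything but the module (contact force between any of the fingers, the arm, stick and carriage above 0.5 N).
It fails at once if a bystander is moved by more than 15 mm (distance of any of meter, screwdriver, wrench, dome, tape, tray, bullet from where it was at the start of the episode above 0.015 m).
It also fails if it takes over 72 s, if anything falls off the work surface, if the arm or the gripper's body presses on something with over 40 N, if the wrist force passes 120 N, or if a joint passes its speed limit or range.

## Working session

There is one attempt and no reset: what is moved stays moved. The work goes in short steps, Python scripts to look and compute and a tool call to move; the robot and the scene stay as the last step left them, time stands still between calls to the robot, and variables do not carry over. Pictures are saved under pics/ and viewed, at most 10 in all, crops included, and the job is handed in when it is done.

Besides the shell and the picture viewer there is one more tool, called after ">>>" in YAML: its name, and indented under it one key for each argument. apply_moves: Moves the arm, as the interface text tells. Its arguments: {"type":"object","properties":{"commands":{"type":"array","items":{"type":"object","properties":{"offset":{"type":"array","items":{"type":"number","minimum":-1,"maximum":1}},"twist":{"type":"array","items":{"type":"number","minimum":-1,"maximum":1}},"gripper":{"type":"number"}}}},"squeeze":{"type":"number"}},"required":["commands"]}

```bash
ls; mkdir -p pics; cat > h.py <<'E'
import numpy as np, cv2
from bench import readout, vision, bot
def K(p):
    f=192/np.tan(np.radians(p["fovy"])/2); return f,p["cx"],p["cy"]
def ray(p,u,v):
    f,cx,cy=K(p); R=np.array(p["R"]);t=np.array(p["t"])
    return -R.T@t, R.T@np.array([(u-cx)/f,(v-cy)/f,1.])
def atz(p,u,v,z):
    o,d=ray(p,u,v); return o+d*(z-o[2])/d[2]
def proj(p,X):
    f,cx,cy=K(p); c=np.array(p["R"])@np.array(X,float)+np.array(p["t"]); return np.array([cx+f*c[0]/c[2],cy+f*c[1]/c[2]])
def save(n,im,s=1): cv2.imwrite(n,cv2.resize(im[:,:,::-1],None,fx=s,fy=s,interpolation=cv2.INTER_CUBIC))
E
python3 - <<'E'
from h import *
print(readout.get_obs(), bot.grip_point_offset)
ims=[]
for n in("top","side"):
    p=vision.read_camera(n); ims.append(p["image"])
    print(n,p["fovy"],p["cx"],p["cy"],np.round(-np.array(p["R"]).T@np.array(p["t"])),np.round(p["R"],2).tolist())
    for q in("bed","module_center","stick_grip","carriage"):
        for r in vision.look_for(q,p)[:4]: print(q,np.round(r["bbox"]),round(r["confidence"],2), np.round(atz(p,r["bbox"][0]+r["bbox"][2]/2,r["bbox"][1]+r["bbox"][3]/2,40)))
save("pics/top.png",ims[0],1.5); save("pics/side.png",ims[1],1.5)
E
```

```text
pics
{'time_s': 0.0, 'joints': array([-1.15602836e+00,  2.41420334e-01,  3.70904066e-03,  1.33522067e+00,
        5.65037795e-06,  1.57080049e+00]), 'qd': array([-7.25275209e-04, -1.35616743e-04, -3.63056635e-05, -7.54497645e-04,
       -1.96505194e-03, -1.99723786e-04]), 'effort': array([-1.09034907e-03, -3.72309530e+01,  2.52412963e+01,  1.68753677e-02,
       -7.84293411e-05, -1.09449994e-05]), 'tcp_pos': array([ 201.19496766, -456.93280236,  190.50360301]), 'eef_rot': array([ 9.78572774e-01,  2.05898485e-01, -2.17102285e-04, -1.04552065e-03]), 'ft_force': array([ 0.80163202,  0.45365511, -0.41815921]), 'torque': array([-0.05047055,  0.03055057,  0.02044609]), 'grip_force': 0.0, 'finger_gap': 1.004715857951119} 18.700000000000003
top 46.45610827778492 254.65059839767616 192.28194029712787 [323. -69. 921.] [[0.02, -1.0, 0.01], [-0.98, -0.02, -0.19], [0.19, -0.0, -0.98]]
bed [ 85. 119. 192.  80.] 0.56 [556.  80.  40.]
module_center [ 86. 245.  69.  57.] 0.79 [324. 185.  40.]
module_center [198. 153.  60.  31.] 0.59 [537. -17.  40.]
stick_grip [372. 244.  29.  21.] 0.75 [ 372. -333.   40.]
stick_grip [333. 192.  53.  28.] 0.64 [ 466. -281.   40.]
carriage [119. 139.  19.  25.] 0.7 [569. 188.  40.]
side 55.24626237193109 259.6479898131535 194.9936973241295 [ 437. -695.  528.] [[1.0, -0.04, -0.01], [-0.03, -0.61, -0.79], [0.03, 0.79, -0.61]]
bed [261. 122.  89. 102.] 0.77 [571.  16.  40.]
bed [260. 245.  29.  61.] 0.26 [ 475. -288.   40.]
module_center [280. 166.  32.  42.] 0.7 [542. -40.  40.]
module_center [187. 125.  42.  39.] 0.64 [333. 163.  40.]
stick_grip [205. 278.  25.  51.] 0.92 [ 381. -340.   40.]
stick_grip [259. 246.  32.  59.] 0.71 [ 476. -287.   40.]
carriage [290. 132.  14.  20.] 0.73 [570. 163.  40.]
```

View pics/top.png

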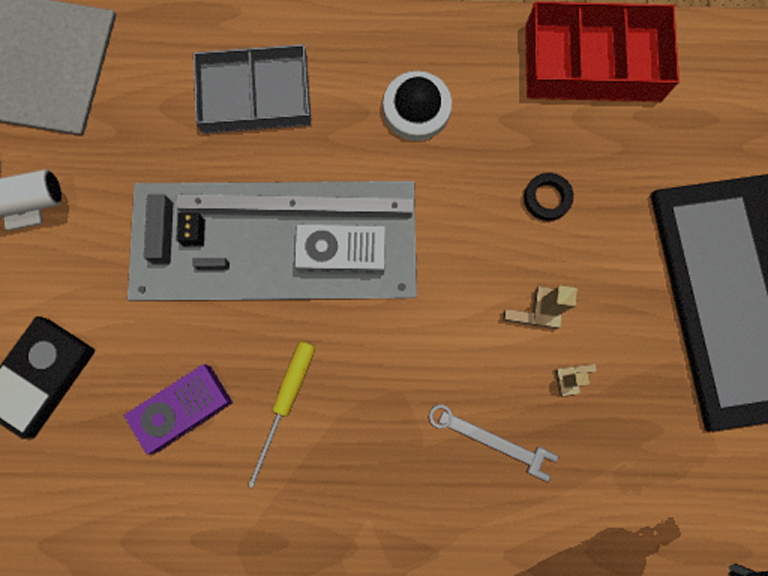

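View pics/side.png

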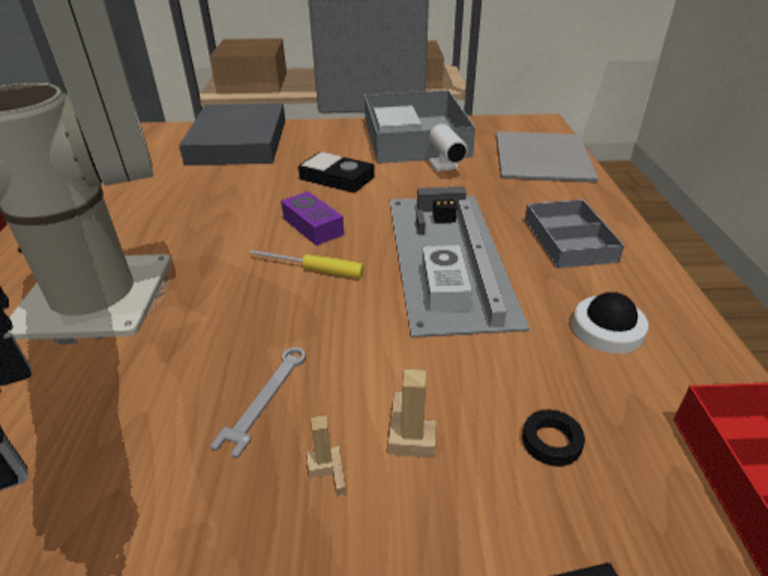

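Top view (1.5× pixels): larger stick at (548,305), small look-alike stick at (575,380). The bed is at (272,240) with the fence on its top edge, the light grey module is at (340,247), and the carriage is at (190,230). The purple look-alike module is at (178,410). I choose the larger stick and the grey module, and measure them by fitting outlines.

```bash
cat >> h.py <<'E'
from scipy.optimize import minimize
def boxpts(b): return np.array([[x,y,z] for x in b[0] for y in b[1] for z in b[2]],float)
def place(P,q):
    c,s=np.cos(q[2]),np.sin(q[2]); return np.c_[q[0]+c*P[:,0]-s*P[:,1],q[1]+s*P[:,0]+c*P[:,1],P[:,2]]
def render(p,boxes,q,S=4):
    m=np.zeros((384*S,512*S),np.uint8)
    for b in boxes:
        pts=np.array([proj(p,X) for X in place(boxpts(b),q)])
        h=cv2.convexHull(((pts+.5)*S).astype(np.float32)).astype(np.int32); cv2.fillConvexPoly(m,h,255)
    return cv2.resize(m,(512,384),interpolation=cv2.INTER_AREA)/255.
def fit(views,boxes,q0):
    sc=np.array([10,10,.1])
    f=lambda d:sum(np.abs(render(p,boxes,q0+d*sc)-m).sum()/m.sum() for p,m in views)
    r=minimize(f,np.zeros(3),method="Nelder-Mead",options=dict(initial_simplex=np.vstack([np.zeros(3),np.eye(3)*1.2])-.3,xatol=.01,fatol=1e-4))
    return q0+r.x*sc,r.fun
def mask(p,q,xy,z=30):
    t=proj(p,[*xy,z]); rs=vision.silhouettes(q,p)
    if not rs: return None
    r=min(rs,key=lambda r:np.hypot(*(np.array(r["bbox"][:2])+np.array(r["bbox"][2:])/2-t)))
    return r["mask"].astype(float)
MOD=[((-30,30),(-60,60),(6,46))]
STK=[((-26,26),(-18,18),(0,22)),((-26,-12),(18,58),(0,22)),((-12,12),(-12,12),(22,110))]
PLATE=[((-75,95),(-200,200),(0,6))]
E
cat > m.py <<'E'
from h import *
V={n:vision.read_camera(n) for n in("top","side")}
for name,q,B,q0 in(("mod","module_center",MOD,(540,-30,0)),("stick","stick_grip",STK,(466,-295,0))):
    vs={n:mask(p,q,q0[:2]) for n,p in V.items()}
    for sel in(("top",),("side",),("top","side")):
        print(name,sel,*[np.round(x,3) for x in fit([(V[n],vs[n]) for n in sel],B,np.array(q0,float))])
p=V["top"]
C=[(135,182),(415,181),(417,299),(128,299)]
W=[atz(p,(u+.5)/1.5-.5,(v+.5)/1.5-.5,6) for u,v in C]; print(np.round(W))
L=[(95,200),(95,-200),(-75,-200),(-75,200)]
# similarity fit
A=np.array(L,float);Bm=np.array(W)[:,:2];a=A-A.mean(0);b=Bm-Bm.mean(0)
th=np.arctan2((a[:,0]*b[:,1]-a[:,1]*b[:,0]).sum(),(a*b).sum());c,s=np.cos(th),np.sin(th)
print("bed",Bm.mean(0)-np.array([[c,-s],[s,c]])@A.mean(0),th)
p=V["top"]
g=cv2.cvtColor(p["image"],cv2.COLOR_RGB2HSV); print(vision.look_for("bed",p)[0]["bbox"])
cr=cv2.resize(p["image"][105:215,75:400],None,fx=2.4,fy=2.4,interpolation=cv2.INTER_CUBIC); save("pics/crop.png",cr)
E
python3 m.py
```

```text
mod ('top',) [ 5.45639e+02 -1.24830e+01  2.00000e-02] 0.062
mod ('side',) [ 5.47175e+02 -8.99900e+00  7.00000e-03] 0.036
mod ('top', 'side') [ 5.46121e+02 -1.10380e+01  1.90000e-02] 0.137
stick ('top',) [ 4.72899e+02 -2.98294e+02 -1.53000e-01] 0.082
stick ('side',) [ 4.75433e+02 -2.96618e+02 -1.43000e-01] 0.055
stick ('top', 'side') [ 4.74832e+02 -2.97854e+02 -1.21000e-01] 0.186
[[ 643.  284.    6.]
 [ 654. -115.    6.]
 [ 483. -120.    6.]
 [ 473.  279.    6.]]
bed [553.34813683  81.71311656] 0.026706884934178783
[85.3, 120.6, 192.7, 82.7]
```

View pics/crop.png

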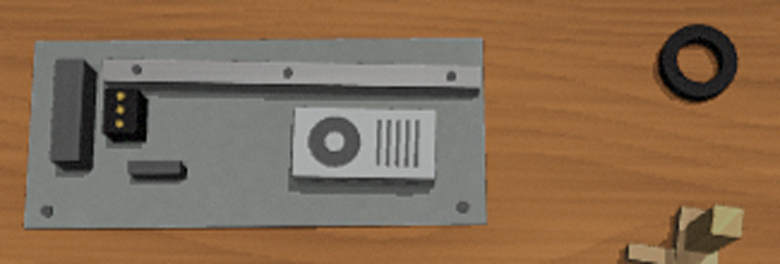

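The crop shows the bed with the fence face running from about (104,82) to (478,90). The module (294–435, 107–180) sits about 30 mm off it, and the carriage is at (125,115). Next: an estimate of the fence, and a close crop of the chosen stick.

```bash
python3 - <<'E'
from h import *
p=vision.read_camera("top")
bo=np.array([553.3,81.7]);th=.0267;c,s=np.cos(th),np.sin(th)
tb=lambda X:np.array([[c,s],[-s,c]])@(X[:2]-bo)
for n,x,y in(("f-",104,82),("f-",478,90),("f+",104,59),("f+",480,67)):
    X=atz(p,75+(x+.5)/2.4-.5,105+(y+.5)/2.4-.5,36); print(n,np.round(X,1),np.round(tb(X),1))
print("mod",np.round(tb(np.array([546.1,-11.])),1))
save("pics/stick.png",p["image"][180:270,320:420],5)
E
```

```text
f- [595.7 211.7  36. ] [ 45.8 128.8]
f- [ 596.4 -108.9   36. ] [  37.9 -191.7]
f+ [616.3 213.3  36. ] [ 66.4 129.8]
f+ [ 617.  -110.3   36. ] [  58.5 -193.6]
mod [ -9.7 -92.5]
```

View pics/stick.png

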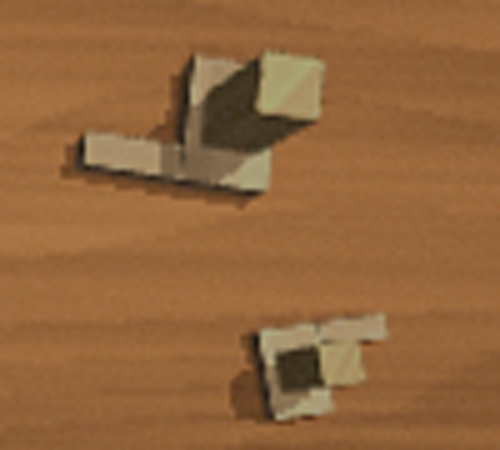

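>>> apply_moves:
  commands:
    - {"offset":[0.3,0.3,0],"twist":[0,0,1],"gripper":1}
    - {"offset":[0.3,0.3,0],"twist":[0,0,1],"gripper":1}
  squeeze: 60

```text
time_s: 1.07
tcp_pos: [219.4, -439.7, 191.3]
eef_rot: [0.959, 0.285, -0.0, 0.0]
ft_force: [0.1, 1.1, 0.7]
finger_gap: 1.0
grip_force: 0.0
```

The upper stick (foot (190–270, 55–190), cheek pointing left) is clearly larger than the lower one at (310,365), so that choice stands.

```bash
cat > s.py <<'E'
from h import *
from scipy.spatial.transform import Rotation as Ro
o=readout.get_obs(); R=Ro.from_quat(o["eef_rot"]).as_matrix()
print("t",round(o["time_s"],2),"j",np.round(o["joints"],3),"p",np.round(o["tcp_pos"],1),"yang",round(np.arctan2(R[1,1],R[0,1]),4),"z",np.round(R[:,2],3),"F",np.round(o["ft_force"],2),"T",np.round(o["torque"],2),o["finger_gap"],o["grip_force"])
E
python3 s.py
```

```text
t 1.07 j [-1.108  0.224 -0.017  1.33  -0.     1.456] p [ 219.4 -439.7  191.3] yang -0.9937 z [-0. -0. -1.] F [0.11 1.08 0.73] T [ 0.01 -0.02  0.05] 0.9996941995235819 0.0
```

>>> apply_moves:
  commands:
    - {"offset":[0.4,0.23,0],"twist":[0,0,1]}
    - {"offset":[0.4,0.23,0],"twist":[0,0,1]}
    - {"offset":[0.4,0.23,0],"twist":[0,0,1]}
    - {"offset":[0.4,0.23,0],"twist":[0,0,1]}
    - {"offset":[0.4,0.23,0],"twist":[0,0,1]}
    - {"offset":[0.4,0.23,0],"twist":[0,0,1]}
    - {"offset":[0.4,0.23,0],"twist":[0,0,1]}
    - {"offset":[0.4,0.23,0],"twist":[0,0,1]}
    - {"offset":[0.4,0.23,0],"twist":[0,0,1]}
    - {"offset":[0.4,0.23,0],"twist":[0,0,1]}
    - {"offset":[0.4,0.23,0],"twist":[0,0,1]}
    - {"offset":[0.4,0.23,0],"twist":[0,0,1]}
    - {"offset":[0.4,0.23,0],"twist":[0,0,1]}
    - {"offset":[0.4,0.23,0],"twist":[0,0,1]}
    - {"offset":[0.4,0.23,0],"twist":[0,0,1]}
    - {"offset":[0.4,0.23,0],"twist":[0,0,1]}
    - {"offset":[0.4,0.23,0],"twist":[0,0,1]}
    - {"offset":[0.4,0.23,0],"twist":[0,0,1]}
    - {"offset":[0.4,0.23,0],"twist":[0,0,1]}
    - {"offset":[0.4,0.23,0],"twist":[0,0,1]}

```text
schema error: expected keys offset, twist, gripper
```

>>> apply_moves:
  commands:
    - {"offset":[0.05,0.014,0],"twist":[0,0,1]}
    - {"offset":[0.05,0.014,0],"twist":[0,0,1]}
    - {"offset":[0.05,0.014,0],"twist":[0,0,1]}
    - {"offset":[0.05,0.014,0],"twist":[0,0,1]}
    - {"offset":[0.05,0.014,0],"twist":[0,0,1]}
    - {"offset":[0.05,0.014,0],"twist":[0,0,1]}
    - {"offset":[0.05,0.014,0],"twist":[0,0,1]}
    - {"offset":[0.05,0.014,0],"twist":[0,0,1]}
    - {"offset":[0.05,0.014,0],"twist":[0,0,1]}
    - {"offset":[0.04,0.014,0],"twist":[0,0,1]}
    - {"offset":[0,0,0],"twist":[0,0,0.2]}
    - {"offset":[0,0,0]}

```text
schema error: expected keys offset, twist, gripper
```

```bash
python3 s.py; python3 - <<'E'
from h import *
from scipy.spatial.transform import Rotation as Ro
o=readout.get_obs(); p=vision.read_camera("wrist")
M=np.array(p["mount"]); T=np.eye(4);T[:3,:3]=Ro.from_quat(o["eef_rot"]).as_matrix();T[:3,3]=o["tcp_pos"]
C=np.linalg.inv(T@M); p["R"]=C[:3,:3];p["t"]=C[:3,3]
im=p["image"].copy()
m=mask(p,"stick_grip",(474,-297.5)); print(m.sum())
r,f=fit([(p,m)],STK,np.array([474,-297.5,-.145])); print(r,f)
for q,c in((r,(0,255,0)),):
  for b in STK:
    for X in place(boxpts(b),q): cv2.circle(im,tuple(int(a) for a in proj(p,X)),2,c,-1)
save("pics/w1.png",im,1.5)
E
```

```text
t 1.07 j [-1.108  0.224 -0.017  1.33  -0.     1.456] p [ 219.4 -439.7  191.3] yang -0.9937 z [-0. -0. -1.] F [0.11 1.08 0.73] T [ 0.01 -0.02  0.05] 0.9996941995235819 0.0
413.0
[ 4.710e+02 -3.005e+02 -1.750e-01] 1.0
```

View pics/w1.png

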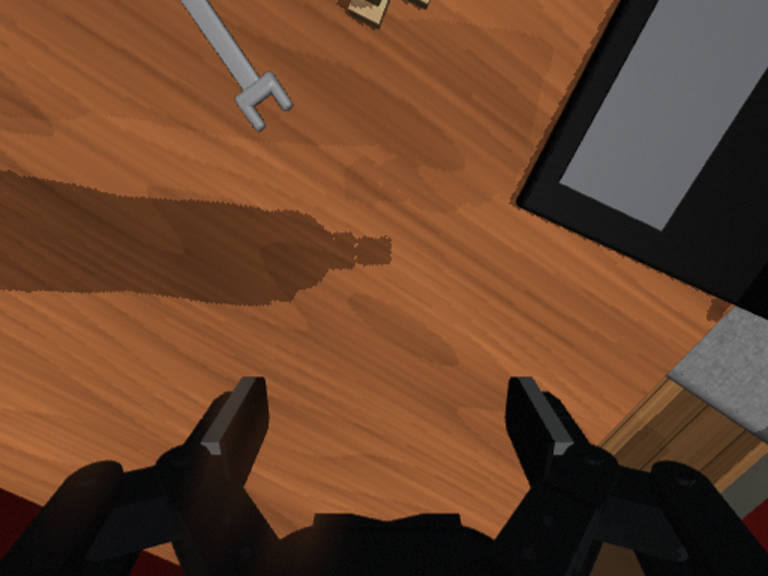

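The move was refused because every row must carry all three keys, so the arm is still at its start. The picture shows only the bench, the wrench's end at (260,100) and a bit of the small stick at (370,10).

>>> apply_moves:
  commands:
    - {"offset":[0.4,0.23,0],"twist":[0,0,1],"gripper":1}
    - {"offset":[0.4,0.23,0],"twist":[0,0,1],"gripper":1}
    - {"offset":[0.4,0.23,0],"twist":[0,0,1],"gripper":1}
    - {"offset":[0.4,0.23,0],"twist":[0,0,1],"gripper":1}
    - {"offset":[0.4,0.23,0],"twist":[0,0,1],"gripper":1}
    - {"offset":[0.4,0.23,0],"twist":[0,0,1],"gripper":1}
    - {"offset":[0.4,0.23,0],"twist":[0,0,1],"gripper":1}
    - {"offset":[0.4,0.23,0],"twist":[0,0,1],"gripper":1}
    - {"offset":[0.4,0.23,0],"twist":[0,0,1],"gripper":1}
    - {"offset":[0.4,0.23,0],"twist":[0,0,1],"gripper":1}
    - {"offset":[0.4,0.23,0],"twist":[0,0,1],"gripper":1}
    - {"offset":[0.4,0.23,0],"twist":[0,0,1],"gripper":1}
    - {"offset":[0.4,0.23,0],"twist":[0,0,1],"gripper":1}
    - {"offset":[0.4,0.23,0],"twist":[0,0,1],"gripper":1}
    - {"offset":[0.4,0.23,0],"twist":[0,0,1],"gripper":1}
    - {"offset":[0.4,0.23,0],"twist":[0,0,1],"gripper":1}
    - {"offset":[0.4,0.23,0],"twist":[0,0,1],"gripper":1}
    - {"offset":[0.4,0.23,0],"twist":[0,0,1],"gripper":1}
    - {"offset":[0.4,0.23,0],"twist":[0,0,1],"gripper":1}
    - {"offset":[0.4,0.23,0],"twist":[0,0,1],"gripper":1}

```text
time_s: 2.83
tcp_pos: [459.9, -301.8, 191.3]
eef_rot: [0.464, 0.886, -0.0, 0.0]
ft_force: [0.0, 0.1, -0.8]
finger_gap: 1.001
grip_force: 0.0
```

>>> apply_moves:
  commands:
    - {"offset":[0.05,0.014,0],"twist":[0,0,1],"gripper":1}
    - {"offset":[0.05,0.014,0],"twist":[0,0,1],"gripper":1}
    - {"offset":[0.05,0.014,0],"twist":[0,0,1],"gripper":1}
    - {"offset":[0.05,0.014,0],"twist":[0,0,1],"gripper":1}
    - {"offset":[0.05,0.014,0],"twist":[0,0,1],"gripper":1}
    - {"offset":[0.05,0.014,0],"twist":[0,0,1],"gripper":1}
    - {"offset":[0.05,0.014,0],"twist":[0,0,1],"gripper":1}
    - {"offset":[0.05,0.014,0],"twist":[0,0,1],"gripper":1}
    - {"offset":[0.05,0.014,0],"twist":[0,0,1],"gripper":1}
    - {"offset":[0.04,0.014,0],"twist":[0,0,1],"gripper":1}
    - {"offset":[0,0,0],"twist":[0,0,0.2],"gripper":1}
    - {"offset":[0,0,0],"twist":[0,0,0],"gripper":1}

```text
time_s: 3.83
tcp_pos: [474.1, -297.8, 191.3]
eef_rot: [0.077, 0.997, -0.0, -0.0]
ft_force: [-0.8, -0.2, -0.0]
finger_gap: 1.002
grip_force: 0.0
```

```bash
python3 s.py; cat > w.py <<'E'
from h import *
from scipy.spatial.transform import Rotation as Ro
def wrist():
    o=readout.get_obs(); p=vision.read_camera("wrist")
    M=np.array(p["mount"]); T=np.eye(4);T[:3,:3]=Ro.from_quat(o["eef_rot"]).as_matrix();T[:3,3]=o["tcp_pos"]
    C=np.linalg.inv(T@M); p["R"]=C[:3,:3];p["t"]=C[:3,3]; return p
if __name__=="__main__":
    p=wrist(); im=p["image"].copy()
    m=mask(p,"stick_grip",(474,-297.5)); print(m.sum() if m is not None else None)
    r,f=fit([(p,m)],STK,np.array([474,-297.5,-.145])); print(r,f)
    for b in STK:
        for X in place(boxpts(b),r): cv2.circle(im,tuple(int(a) for a in proj(p,X)),2,(0,255,0),-1)
    save("pics/w2.png",im,1.5)
E
python3 w.py
```

```text
t 3.83 j [-0.561  0.361  0.17   1.381 -0.    -0.407] p [ 474.1 -297.8  191.3] yang 1.4175 z [-0. -0. -1.] F [-0.76 -0.22 -0.04] T [ 0.01 -0.01  0.01] 1.0015615193780556 0.0
1895.0
[ 4.75238247e+02 -3.01423266e+02 -1.40734875e-01] 0.04392777691551554
```

View pics/w2.png

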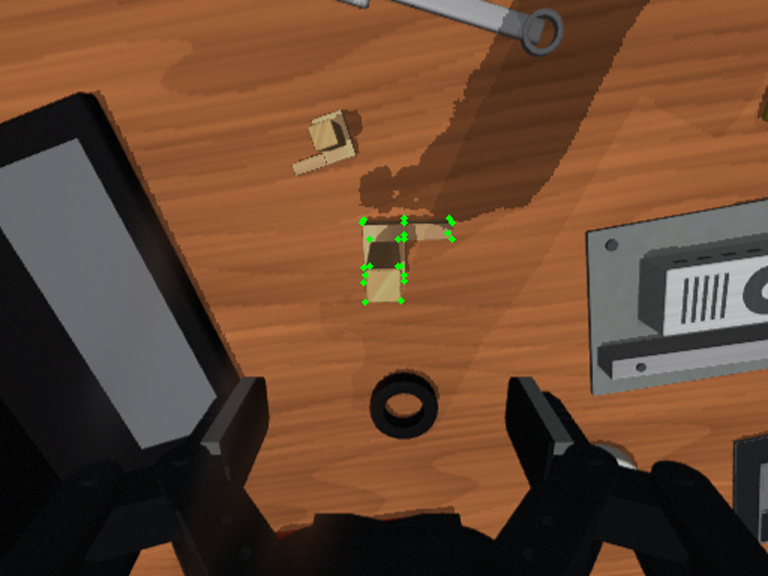

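The fit overlays the larger stick well (green dots at (365–450, 220–300)). Going down to grasp it.

>>> apply_moves:
  commands:
    - {"offset":[0.03,-0.04,-0.5],"twist":[0,0,0.1],"gripper":1}
    - {"offset":[0,0,-0.5],"twist":[0,0,0],"gripper":1}
    - {"offset":[0,0,-0.5],"twist":[0,0,0],"gripper":1}
    - {"offset":[0,0,-0.5],"twist":[0,0,0],"gripper":1}
    - {"offset":[0,0,-0.5],"twist":[0,0,0],"gripper":1}
    - {"offset":[0,0,-0.5],"twist":[0,0,0],"gripper":1}
    - {"offset":[0,0,-0.5],"twist":[0,0,0],"gripper":1}
    - {"offset":[0,0,-0.5],"twist":[0,0,0],"gripper":1}
    - {"offset":[0,0,-0.4],"twist":[0,0,0],"gripper":1}
    - {"offset":[0,0,-0.2],"twist":[0,0,0],"gripper":1}
    - {"offset":[0,0,0],"twist":[0,0,0],"gripper":1}
  squeeze: 70

```text
time_s: 4.85
tcp_pos: [473.9, -298.0, 51.8]
eef_rot: [0.072, 0.997, 0.001, -0.001]
ft_force: [0.9, 0.2, 0.6]
finger_gap: 1.0
grip_force: 0.0
```

>>> apply_moves:
  commands:
    - {"offset":[0,0,0],"twist":[0,0,0],"gripper":0.5}
    - {"offset":[0,0,0],"twist":[0,0,0],"gripper":0.4}
    - {"offset":[0,0,0],"twist":[0,0,0],"gripper":0.3}
    - {"offset":[0,0,0],"twist":[0,0,0],"gripper":0.2}
    - {"offset":[0,0,0],"twist":[0,0,0],"gripper":0.1}
    - {"offset":[0,0,0],"twist":[0,0,0],"gripper":0}
    - {"offset":[0,0,0],"twist":[0,0,0],"gripper":0}
    - {"offset":[0,0,0],"twist":[0,0,0],"gripper":0}
    - {"offset":[0,0,0],"twist":[0,0,0],"gripper":0}
    - {"offset":[0,0,0],"twist":[0,0,0],"gripper":0}

```text
time_s: 5.68
tcp_pos: [475.5, -299.2, 54.3]
eef_rot: [0.071, 0.997, -0.001, 0.001]
ft_force: [-1.4, -0.4, 5.9]
finger_gap: 0.259
grip_force: 69.8
```

```bash
python3 s.py
```

```text
t 5.68 j [-0.561  0.453 -0.059  1.056 -0.    -0.418] p [ 475.5 -299.2   54.3] yang 1.4278 z [ 0.001 -0.001 -1.   ] F [-1.35 -0.42  5.85] T [-0.08  0.27  0.03] 0.2593448408247869 69.80079174041748
```

>>> apply_moves:
  commands:
    - {"offset":[0,0,0.2],"twist":[0,0,0],"gripper":0}
    - {"offset":[0,0,0.4],"twist":[0,0,0],"gripper":0}
    - {"offset":[0,0,0.4],"twist":[0,0,0],"gripper":0}
    - {"offset":[0,0,0.3],"twist":[0,0,0.4],"gripper":0}
    - {"offset":[0.1,0.4,0],"twist":[0,0,0.4],"gripper":0}
    - {"offset":[0.1,0.5,0],"twist":[0,0,0.4],"gripper":0}
    - {"offset":[0.1,0.5,0],"twist":[0,0,0.4],"gripper":0}
    - {"offset":[0.1,0.5,0],"twist":[0,0,0.07],"gripper":0}
    - {"offset":[0.1,0.5,0],"twist":[0,0,0],"gripper":0}
    - {"offset":[0.1,0.5,0],"twist":[0,0,0],"gripper":0}
    - {"offset":[0.1,0.5,0],"twist":[0,0,0],"gripper":0}
    - {"offset":[0.1,0.5,0],"twist":[0,0,0],"gripper":0}
    - {"offset":[0.1,0.5,0],"twist":[0,0,0],"gripper":0}
    - {"offset":[0.1,0.5,0],"twist":[0,0,0],"gripper":0}
    - {"offset":[0.1,0.5,0],"twist":[0,0,0],"gripper":0}
    - {"offset":[0.1,0.5,0],"twist":[0,0,0],"gripper":0}
    - {"offset":[0.1,0.4,0],"twist":[0,0,0],"gripper":0}
    - {"offset":[0.05,0.34,0],"twist":[0,0,0],"gripper":0}
    - {"offset":[0,0,0],"twist":[0,0,0],"gripper":0}

```text
time_s: 7.27
tcp_pos: [515.4, -97.1, 91.9]
eef_rot: [0.003, 1.0, 0.001, -0.001]
ft_force: [0.2, 0.1, -1.5]
finger_gap: 0.26
grip_force: 69.0
```

```bash
python3 s.py; cat > v.py <<'E'
from h import *
import sys
# look at module & held stick in side+top; z offset of stick given
dz=float(sys.argv[1]); sx,sy,mx,my=map(float,sys.argv[2:6])
V={n:vision.read_camera(n) for n in("top","side")}
S=[(b[0],b[1],(b[2][0]+dz,b[2][1]+dz)) for b in STK[:2]]
for n,p in V.items():
    m=mask(p,"module_center",(mx,my)); 
    if m is not None: print(n,"mod",*[np.round(x,3) for x in fit([(p,m)],MOD,np.array([mx,my,0.]))])
ims=[]
for n,p in V.items():
    im=p["image"].copy()
    for b in S:
        for X in place(boxpts(b),(sx,sy,0)): cv2.circle(im,tuple(int(round(a)) for a in proj(p,X)),1,(0,255,0),-1)
    c=proj(p,[mx,my,40]).astype(int); ims.append(cv2.resize(im[max(0,c[1]-75):c[1]+75,max(0,c[0]-75):c[0]+75],(400,400),interpolation=cv2.INTER_CUBIC))
save(sys.argv[6],np.hstack(ims))
E
python3 v.py 40 516 -100 546 -11 pics/v1.png
```

```text
t 7.27 j [-1.870e-01  3.540e-01 -1.070e-01  1.111e+00  1.000e-03 -1.810e-01] p [515.4 -97.1  91.9] yang 1.5646 z [-0.001  0.001 -1.   ] F [ 0.23  0.12 -1.49] T [-0.03 -0.01  0.02] 0.2596242344707492 68.9600157737732
top mod [ 5.43492e+02 -1.49800e+01 -2.90000e-02] 1.978
side mod [ 5.6264e+02 -5.2740e+00 -1.9500e-01] 0.929
```

View pics/v1.png

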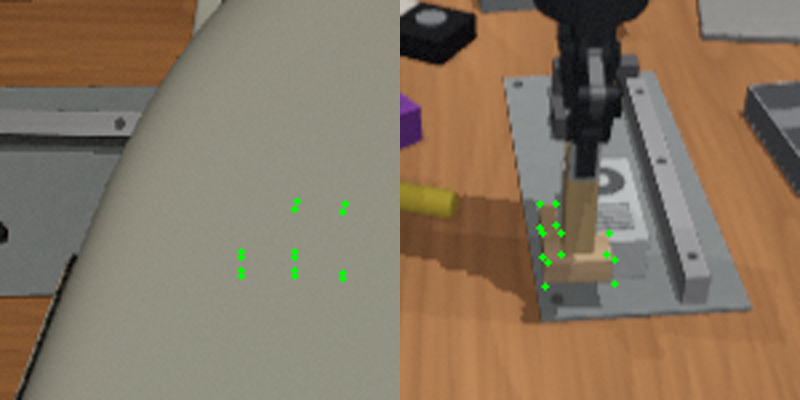

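The side view (right half) shows the stick upright in the grip at (575,250), just behind and left of the module, with the projected foot points on it. The arm blocks the top view. Next I lower it.

>>> apply_moves:
  commands:
    - {"offset":[0,-0.15,-0.2],"twist":[0,0,0],"gripper":0}
    - {"offset":[0,0,-0.3],"twist":[0,0,0],"gripper":0}
    - {"offset":[0,0,-0.3],"twist":[0,0,0],"gripper":0}
    - {"offset":[0,0,-0.15],"twist":[0,0,0],"gripper":0}
    - {"offset":[0,0,0],"twist":[0,0,0],"gripper":0}
    - {"offset":[0,0,0],"twist":[0,0,0],"gripper":0}

```text
time_s: 7.97
tcp_pos: [514.9, -103.9, 63.1]
eef_rot: [0.005, 1.0, 0.0, -0.001]
ft_force: [-0.4, -1.0, -1.6]
finger_gap: 0.26
grip_force: 69.0
```

```bash
python3 s.py;python3 s.py
```

```text
t 7.97 j [-0.199  0.382 -0.146  1.044  0.    -0.19 ] p [ 514.9 -103.9   63.1] yang 1.5613 z [-0.002  0.    -1.   ] F [-0.39 -1.   -1.62] T [-0.02 -0.03  0.05] 0.25967142146383226 68.95500540733337
t 7.97 j [-0.199  0.382 -0.146  1.044  0.    -0.19 ] p [ 514.9 -103.9   63.1] yang 1.5613 z [-0.002  0.    -1.   ] F [-0.39 -1.   -1.62] T [-0.02 -0.03  0.05] 0.25967142146383226 68.95500540733337
```

>>> apply_moves:
  commands:
    - {"offset":[0.1,0.15,0],"twist":[0,0,0],"gripper":0}
    - {"offset":[0.1,0.12,0],"twist":[0,0,0],"gripper":0}
    - {"offset":[0.07,0,0],"twist":[0,0,0],"gripper":0}
    - {"offset":[0.07,0,0],"twist":[0,0,0],"gripper":0}
    - {"offset":[0.07,0,0],"twist":[0,0,0],"gripper":0}
    - {"offset":[0.07,0,0],"twist":[0,0,0],"gripper":0}
    - {"offset":[0.07,0,0],"twist":[0,0,0],"gripper":0}
    - {"offset":[0.07,0,0],"twist":[0,0,0],"gripper":0}

```text
time_s: 8.63
tcp_pos: [533.4, -95.9, 63.6]
eef_rot: [0.005, 1.0, -0.0, -0.001]
ft_force: [-1.8, -0.4, -1.1]
finger_gap: 0.262
grip_force: 69.1
```

>>> apply_moves:
  commands:
    - {"offset":[0.05,0,0],"twist":[0,0,0],"gripper":0}
    - {"offset":[0.05,0,0],"twist":[0,0,0],"gripper":0}
    - {"offset":[0.05,0,0],"twist":[0,0,0],"gripper":0}

```text
time_s: 8.88
tcp_pos: [538.7, -95.9, 63.7]
eef_rot: [0.005, 1.0, -0.0, -0.0]
ft_force: [-1.3, -0.5, -2.5]
finger_gap: 0.262
grip_force: 69.0
```

>>> apply_moves:
  commands:
    - {"offset":[0.05,0,0],"twist":[0,0,0],"gripper":0}
    - {"offset":[0.05,0,0],"twist":[0,0,0],"gripper":0}

```text
time_s: 9.05
tcp_pos: [541.9, -95.9, 63.8]
eef_rot: [0.005, 1.0, -0.0, 0.0]
ft_force: [-0.2, -0.9, -2.6]
finger_gap: 0.256
grip_force: 68.9
```

>>> apply_moves:
  commands:
    - {"offset":[0.04,0,0],"twist":[0,0,0],"gripper":0}
    - {"offset":[0.04,0,0],"twist":[0,0,0],"gripper":0}

```text
time_s: 9.22
tcp_pos: [544.3, -95.8, 63.8]
eef_rot: [0.005, 1.0, -0.0, 0.0]
ft_force: [-1.3, -0.0, -1.9]
finger_gap: 0.255
grip_force: 68.9
```

>>> apply_moves:
  commands:
    - {"offset":[0.03,0,0],"twist":[0,0,0],"gripper":0}
    - {"offset":[0.03,0,0],"twist":[0,0,0],"gripper":0}

```text
time_s: 9.38
tcp_pos: [546.0, -95.8, 63.9]
eef_rot: [0.005, 1.0, -0.0, -0.0]
ft_force: [-0.5, -0.1, -1.3]
finger_gap: 0.264
grip_force: 68.9
```

>>> apply_moves:
  commands:
    - {"offset":[0.03,0,0],"twist":[0,0,0],"gripper":0}

```text
time_s: 9.47
tcp_pos: [546.9, -95.8, 63.9]
eef_rot: [0.005, 1.0, 0.0, -0.0]
ft_force: [-1.4, -1.4, -1.9]
finger_gap: 0.259
grip_force: 68.9
```

```bash
python3 s.py; cat > wv.py <<'E'
from w import *
import sys
p=wrist(); im=p["image"].copy(); q0=np.array([float(a) for a in sys.argv[1:3]]+[0.])
m=mask(p,"module_center",q0[:2])
if m is not None:
    print("mask",m.sum(),np.round(cv2.minAreaRect(np.argwhere(m>0)[:,::-1].astype(np.float32))[2],1)); im[m>0,0]=255
if len(sys.argv)>3: save(sys.argv[3],im,1.5)
E
python3 wv.py 562 -11 pics/w3.png
```

```text
t 9.47 j [-0.173  0.434 -0.063  1.074  0.    -0.164] p [546.9 -95.8  63.9] yang 1.5616 z [-0.  0. -1.] F [-1.38 -1.41 -1.88] T [-0.2   0.36  0.08] 0.2588624977850972 68.88156294822693
mask 12267.0 81.9
```

View pics/w3.png

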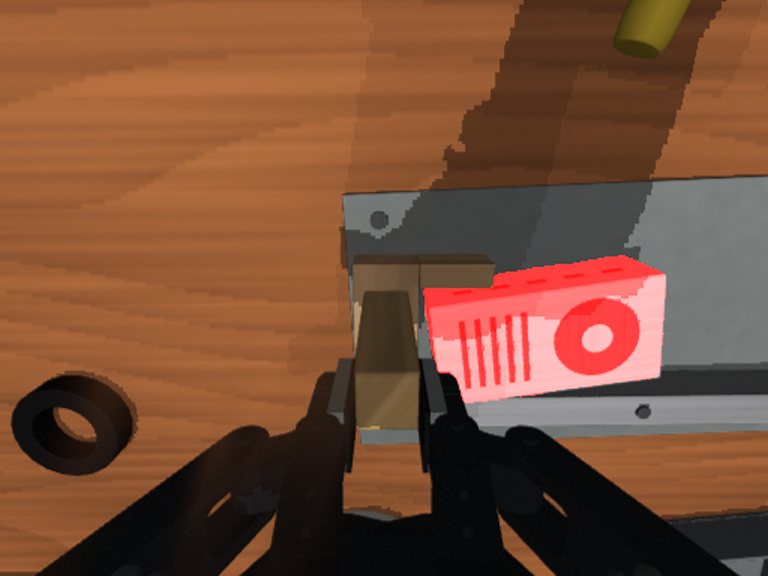

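The wrist view shows the module (red) touched by the cheek tip at (490,280) and turned about 0.14 rad, its rear corner at (470,400) near the fence. I keep pressing gently to flatten it.

>>> apply_moves:
  commands:
    - {"offset":[0.03,0,0],"twist":[0,0,0],"gripper":0}
    - {"offset":[0.03,0,0],"twist":[0,0,0],"gripper":0}
    - {"offset":[0,0,0],"twist":[0,0,0],"gripper":0}

```text
time_s: 9.82
tcp_pos: [548.1, -95.8, 63.8]
eef_rot: [0.005, 1.0, 0.0, -0.001]
ft_force: [0.0, -0.3, -0.6]
finger_gap: 0.265
grip_force: 69.0
```

>>> apply_moves:
  commands:
    - {"offset":[0.03,0,0],"twist":[0,0,0],"gripper":0}
    - {"offset":[0.03,0,0],"twist":[0,0,0],"gripper":0}
    - {"offset":[0,0,0],"twist":[0,0,0],"gripper":0}

```text
time_s: 10.07
tcp_pos: [549.2, -95.7, 63.6]
eef_rot: [0.004, 1.0, 0.0, -0.001]
ft_force: [-4.3, -1.3, 0.5]
finger_gap: 0.264
grip_force: 69.2
```

```bash
python3 s.py; python3 wv.py 566 -11
```

```text
t 10.07 j [-0.172  0.44  -0.054  1.079 -0.    -0.163] p [549.2 -95.7  63.6] yang 1.5618 z [-0.003  0.    -1.   ] F [-4.34 -1.33  0.47] T [-0.19  1.48  0.26] 0.263645659998116 69.22991394996643
mask 12263.0 82.1
```

>>> apply_moves:
  commands:
    - {"offset":[0.03,0,0],"twist":[0,0,0],"gripper":0}
    - {"offset":[0.03,0,0],"twist":[0,0,0],"gripper":0}
    - {"offset":[0,0,0],"twist":[0,0,0],"gripper":0}

```text
time_s: 10.42
tcp_pos: [550.0, -95.5, 63.4]
eef_rot: [0.004, 1.0, 0.0, -0.002]
ft_force: [-7.4, 0.0, 1.4]
finger_gap: 0.261
grip_force: 69.4
```

```bash
python3 s.py; python3 wv.py 566 -11
```

```text
t 10.42 j [-0.172  0.443 -0.05   1.082 -0.    -0.163] p [550.  -95.5  63.4] yang 1.562 z [-0.004  0.001 -1.   ] F [-7.4   0.04  1.41] T [-0.07  1.99  0.41] 0.2610735350020489 69.39080715179443
mask 12098.0 82.4
```

Pressing alone risks jamming, because the friction at the cheek tip opposes the turn. I ease x a little and add +y, so that the tip friction and then the heel turn the module flat.

>>> apply_moves:
  commands:
    - {"offset":[-0.03,0.04,0],"twist":[0,0,0],"gripper":0}
    - {"offset":[0,0.04,0],"twist":[0,0,0],"gripper":0}
    - {"offset":[0,0.04,0],"twist":[0,0,0],"gripper":0}
    - {"offset":[0,0,0],"twist":[0,0,0],"gripper":0}

```text
time_s: 10.85
tcp_pos: [550.7, -91.7, 63.6]
eef_rot: [0.004, 1.0, 0.0, -0.001]
ft_force: [-4.6, 0.2, -2.2]
finger_gap: 0.261
grip_force: 69.0
```

```bash
python3 s.py; python3 wv.py 566 -11
```

```text
t 10.85 j [-1.650e-01  4.410e-01 -5.300e-02  1.078e+00  1.000e-03 -1.570e-01] p [550.7 -91.7  63.6] yang 1.562 z [-0.001  0.001 -1.   ] F [-4.62  0.25 -2.15] T [0.13 1.4  0.23] 0.26055322804756853 69.01738286018372
mask 11967.0 85.4
```

>>> apply_moves:
  commands:
    - {"offset":[0.02,0.04,0],"twist":[0,0,0],"gripper":0}
    - {"offset":[0.02,0.04,0],"twist":[0,0,0],"gripper":0}
    - {"offset":[0.02,0.04,0],"twist":[0,0,0],"gripper":0}
    - {"offset":[0,0,0],"twist":[0,0,0],"gripper":0}

```text
time_s: 11.28
tcp_pos: [552.7, -88.0, 63.6]
eef_rot: [0.004, 1.0, 0.0, -0.001]
ft_force: [-5.0, 1.1, -2.0]
finger_gap: 0.263
grip_force: 69.0
```

```bash
python3 s.py; python3 wv.py 566 -11 pics/w4.png
```

```text
t 11.28 j [-1.58e-01  4.43e-01 -4.90e-02  1.08e+00  1.00e-03 -1.50e-01] p [552.7 -88.   63.6] yang 1.562 z [-0.001  0.001 -1.   ] F [-4.95  1.08 -2.02] T [0.28 1.41 0.25] 0.26329980090061095 68.99156928062439
mask 11938.0 88.2
```

View pics/w4.png

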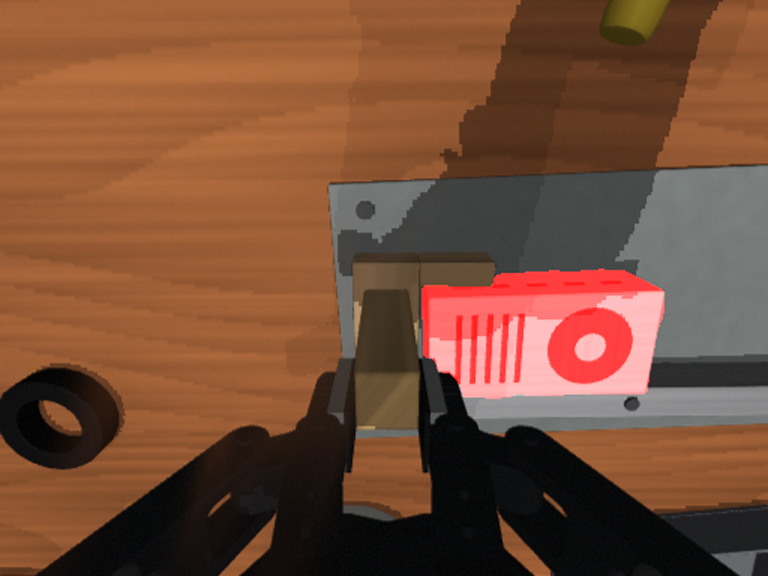

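The module is now nearly parallel to the fence (top edge at y≈290, fence edge at y≈390) with the heel close to its rear. One more small diagonal push and a hold for step 1.

>>> apply_moves:
  commands:
    - {"offset":[0.02,0.04,0],"twist":[0,0,0],"gripper":0}
    - {"offset":[0.02,0.04,0],"twist":[0,0,0],"gripper":0}
    - {"offset":[0.02,0.02,0],"twist":[0,0,0],"gripper":0}
    - {"offset":[0,0,0],"twist":[0,0,0],"gripper":0}
    - {"offset":[0,0,0],"twist":[0,0,0],"gripper":0}
    - {"offset":[0,0,0],"twist":[0,0,0],"gripper":0}

```text
time_s: 11.88
tcp_pos: [553.8, -86.5, 63.7]
eef_rot: [0.005, 1.0, -0.001, -0.001]
ft_force: [-5.8, -2.2, 0.1]
finger_gap: 0.265
grip_force: 69.2
```

```bash
python3 s.py; python3 wv.py 566 -11
```

```text
t 11.88 j [-0.154  0.445 -0.046  1.082 -0.002 -0.144] p [553.8 -86.5  63.7] yang 1.5614 z [-0.002 -0.002 -1.   ] F [-5.81 -2.22  0.08] T [-0.45  1.91  0.38] 0.26513888884506187 69.2430853843689
mask 11740.0 89.3
```

>>> apply_moves:
  commands:
    - {"offset":[0.02,0.03,0],"twist":[0,0,0],"gripper":0}
    - {"offset":[0,0.03,0],"twist":[0,0,0],"gripper":0}
    - {"offset":[0,0.03,0],"twist":[0,0,0],"gripper":0}
    - {"offset":[0,0.02,0],"twist":[0,0,0],"gripper":0}
    - {"offset":[0,0,0],"twist":[0,0,0],"gripper":0}
    - {"offset":[0,0,0],"twist":[0,0,0],"gripper":0}

```text
time_s: 12.48
tcp_pos: [553.9, -83.9, 63.4]
eef_rot: [0.005, 1.0, -0.002, -0.002]
ft_force: [-7.1, -4.0, -0.7]
finger_gap: 0.262
grip_force: 69.1
```

```bash
python3 s.py; cat > ang.py <<'E'
from w import *
import sys
p=wrist(); g=cv2.cvtColor(p["image"],cv2.COLOR_RGB2GRAY)
m=mask(p,"module_center",(567,float(sys.argv[1]))).astype(np.uint8)
# module lower boundary (top-face +x edge) and upper boundary (-x face bottom) per column
cols=np.where(m.any(0))[0]; hi=cols.max()
c=np.arange(hi-90,hi-14)
low=np.array([np.where(m[:,k])[0].max() for k in c]); 
# line -> world at z=46
k=np.polyfit(c,low,1); A=atz(p,c[0],np.polyval(k,c[0])+.5,46);B=atz(p,c[-1],np.polyval(k,c[-1])+.5,46)
up=np.array([np.where(m[:,k])[0].min() for k in c[-70:-8]]); k2=np.polyfit(c[-70:-8],up,1)
C=atz(p,c[-70],np.polyval(k2,c[-70])-.5,6);D=atz(p,c[-8],np.polyval(k2,c[-8])-.5,6)
for n,P,Q in(("top+x",A,B),("bot-x",C,D)): print(n,np.round(P[:2],1),np.round(Q[:2],1),"yaw",round(-np.arctan2(Q[0]-P[0],Q[1]-P[1]),3))
# plate -x edge -> bed yaw ; 
e=np.array([[k,np.argmax(np.abs(np.diff(g[95:140,k].astype(int))))+95.5] for k in range(450,511,4)]); 
print("front y", np.round(atz(p,hi,low.mean()-15,46),1))
E
python3 ang.py -8
```

```text
t 12.48 j [-0.148  0.445 -0.046  1.082 -0.004 -0.138] p [553.9 -83.9  63.4] yang 1.561 z [-0.003 -0.003 -1.   ] F [-7.05 -3.99 -0.74] T [-0.98  1.99  0.36] 0.261791027475367 69.13012146949768
top+x [599.6 -10.1] [600.1  51.6] yaw -0.007
bot-x [540.7   1.8] [540.5  56.9] yaw 0.005
front y [585.8  61.1  46. ]
```

The module is flat on the fence: both edges give yaw about 0, the face is at x≈600, and the press is about 6.5 N. Now feeding along with force checks.

>>> apply_moves:
  commands:
    - {"offset":[0,0.04,0],"twist":[0,0,0],"gripper":0}
    - {"offset":[0,0.04,0],"twist":[0,0,0],"gripper":0}
    - {"offset":[0,0.04,0],"twist":[0,0,0],"gripper":0}
    - {"offset":[0,0.04,0],"twist":[0,0,0],"gripper":0}
    - {"offset":[0,0.04,0],"twist":[0,0,0],"gripper":0}
    - {"offset":[0,0.04,0],"twist":[0,0,0],"gripper":0}
    - {"offset":[0,0.04,0],"twist":[0,0,0],"gripper":0}
    - {"offset":[0,0.04,0],"twist":[0,0,0],"gripper":0}

```text
time_s: 13.25
tcp_pos: [553.9, -75.6, 63.5]
eef_rot: [0.005, 1.0, -0.003, -0.002]
ft_force: [-7.2, -6.9, -0.8]
finger_gap: 0.261
grip_force: 69.3
```

```bash
python3 s.py; python3 ang.py 2
```

```text
t 13.25 j [-0.132  0.443 -0.05   1.081 -0.006 -0.121] p [553.9 -75.6  63.5] yang 1.5603 z [-0.003 -0.006 -1.   ] F [-7.22 -6.93 -0.78] T [-1.67  2.09  0.46] 0.2611319871836324 69.25637125968933
top+x [598.7  -4.4] [600.2  57.2] yaw -0.024
bot-x [540.5   7.2] [539.7  62.1] yaw 0.015
front y [585.3  66.6  46. ]
```

>>> apply_moves:
  commands:
    - {"offset":[-0.01,0.05,0],"twist":[0,0,0],"gripper":0}
    - {"offset":[0,0.05,0],"twist":[0,0,0],"gripper":0}
    - {"offset":[0,0.05,0],"twist":[0,0,0],"gripper":0}
    - {"offset":[0,0.05,0],"twist":[0,0,0],"gripper":0}
    - {"offset":[0,0.05,0],"twist":[0,0,0],"gripper":0}
    - {"offset":[0,0.05,0],"twist":[0,0,0],"gripper":0}
    - {"offset":[0,0.05,0],"twist":[0,0,0],"gripper":0}
    - {"offset":[0,0.05,0],"twist":[0,0,0],"gripper":0}

```text
time_s: 14.02
tcp_pos: [553.8, -63.4, 63.5]
eef_rot: [0.005, 1.0, -0.003, -0.001]
ft_force: [-7.4, -4.7, -1.2]
finger_gap: 0.257
grip_force: 69.3
```

```bash
python3 s.py; python3 ang.py 14
```

```text
t 14.02 j [-0.11   0.44  -0.055  1.078 -0.006 -0.1  ] p [553.8 -63.4  63.5] yang 1.5604 z [-0.003 -0.006 -1.   ] F [-7.42 -4.71 -1.19] T [-1.57  1.91  0.46] 0.25677919581031705 69.26074504852295
top+x [599.2   8.6] [599.6  70.2] yaw -0.007
bot-x [540.7  20.4] [540.6  75.3] yaw 0.002
front y [585.3  79.6  46. ]
```

>>> apply_moves:
  commands:
    - {"offset":[0,0.05,0],"twist":[0,0,0],"gripper":0}
    - {"offset":[0,0.05,0],"twist":[0,0,0],"gripper":0}
    - {"offset":[0,0.05,0],"twist":[0,0,0],"gripper":0}
    - {"offset":[0,0.05,0],"twist":[0,0,0],"gripper":0}
    - {"offset":[0,0.05,0],"twist":[0,0,0],"gripper":0}
    - {"offset":[0,0.05,0],"twist":[0,0,0],"gripper":0}
    - {"offset":[0,0.05,0],"twist":[0,0,0],"gripper":0}
    - {"offset":[0,0.05,0],"twist":[0,0,0],"gripper":0}

```text
time_s: 14.78
tcp_pos: [553.7, -51.5, 63.5]
eef_rot: [0.005, 1.0, -0.003, -0.001]
ft_force: [-6.8, -6.1, -1.3]
finger_gap: 0.264
grip_force: 69.3
```

>>> apply_moves:
  commands:
    - {"offset":[0,0.05,0],"twist":[0,0,0],"gripper":0}
    - {"offset":[0,0.05,0],"twist":[0,0,0],"gripper":0}
    - {"offset":[0,0.05,0],"twist":[0,0,0],"gripper":0}
    - {"offset":[0,0.05,0],"twist":[0,0,0],"gripper":0}
    - {"offset":[0,0.05,0],"twist":[0,0,0],"gripper":0}
    - {"offset":[0,0.05,0],"twist":[0,0,0],"gripper":0}
    - {"offset":[0,0.05,0],"twist":[0,0,0],"gripper":0}
    - {"offset":[0,0.05,0],"twist":[0,0,0],"gripper":0}

```text
time_s: 15.45
tcp_pos: [553.7, -39.5, 63.5]
eef_rot: [0.005, 1.0, -0.003, -0.001]
ft_force: [-6.7, -6.1, -0.7]
finger_gap: 0.261
grip_force: 69.3
```

```bash
python3 s.py; python3 ang.py 38
```

```text
t 15.45 j [-0.068  0.436 -0.061  1.076 -0.006 -0.057] p [553.7 -39.5  63.5] yang 1.5604 z [-0.003 -0.006 -1.   ] F [-6.67 -6.14 -0.68] T [-1.65  2.03  0.39] 0.2614479052576757 69.31600570678711
top+x [598.7  32.6] [599.1  94.1] yaw -0.007
bot-x [540.5  44.3] [541.2  99.4] yaw -0.014
front y [584.8 103.5  46. ]
```

>>> apply_moves:
  commands:
    - {"offset":[0,0.05,0],"twist":[0,0,0],"gripper":0}
    - {"offset":[0,0.05,0],"twist":[0,0,0],"gripper":0}
    - {"offset":[0,0.05,0],"twist":[0,0,0],"gripper":0}
    - {"offset":[0,0.05,0],"twist":[0,0,0],"gripper":0}
    - {"offset":[0,0.05,0],"twist":[0,0,0],"gripper":0}
    - {"offset":[0,0.05,0],"twist":[0,0,0],"gripper":0}
    - {"offset":[0,0.05,0],"twist":[0,0,0],"gripper":0}
    - {"offset":[0,0.05,0],"twist":[0,0,0],"gripper":0}
    - {"offset":[0,0.05,0],"twist":[0,0,0],"gripper":0}
    - {"offset":[0,0.05,0],"twist":[0,0,0],"gripper":0}

```text
time_s: 16.38
tcp_pos: [553.7, -24.5, 63.5]
eef_rot: [0.005, 1.0, -0.003, -0.002]
ft_force: [-6.5, -5.8, -0.4]
finger_gap: 0.261
grip_force: 69.4
```

>>> apply_moves:
  commands:
    - {"offset":[0,0.05,0],"twist":[0,0,0],"gripper":0}
    - {"offset":[0,0.05,0],"twist":[0,0,0],"gripper":0}
    - {"offset":[0,0.05,0],"twist":[0,0,0],"gripper":0}
    - {"offset":[0,0.05,0],"twist":[0,0,0],"gripper":0}
    - {"offset":[0,0.05,0],"twist":[0,0,0],"gripper":0}
    - {"offset":[0,0.05,0],"twist":[0,0,0],"gripper":0}
    - {"offset":[0,0.05,0],"twist":[0,0,0],"gripper":0}
    - {"offset":[0,0.05,0],"twist":[0,0,0],"gripper":0}
    - {"offset":[0,0.05,0],"twist":[0,0,0],"gripper":0}
    - {"offset":[0,0.05,0],"twist":[0,0,0],"gripper":0}

```text
time_s: 17.22
tcp_pos: [553.6, -9.5, 63.5]
eef_rot: [0.005, 1.0, -0.003, -0.002]
ft_force: [-6.5, -5.8, 0.3]
finger_gap: 0.263
grip_force: 69.4
```

```bash
python3 s.py; python3 ang.py 68
```

```text
t 17.22 j [-0.014  0.434 -0.064  1.076 -0.006 -0.003] p [553.6  -9.5  63.5] yang 1.5604 z [-0.003 -0.006 -1.   ] F [-6.55 -5.83  0.31] T [-1.79  2.05  0.4 ] 0.2626732678640324 69.38063979148865
top+x [599.   62.6] [599.4 124.1] yaw -0.007
bot-x [540.5  74.3] [539.9 129.2] yaw 0.011
front y [585.1 133.6  46. ]
```

>>> apply_moves:
  commands:
    - {"offset":[0,0.05,0],"twist":[0,0,0],"gripper":0}
    - {"offset":[0,0.05,0],"twist":[0,0,0],"gripper":0}
    - {"offset":[0,0.05,0],"twist":[0,0,0],"gripper":0}
    - {"offset":[0,0.05,0],"twist":[0,0,0],"gripper":0}
    - {"offset":[0,0.05,0],"twist":[0,0,0],"gripper":0}
    - {"offset":[0,0.05,0],"twist":[0,0,0],"gripper":0}
    - {"offset":[0,0.05,0],"twist":[0,0,0],"gripper":0}
    - {"offset":[0,0.05,0],"twist":[0,0,0],"gripper":0}
    - {"offset":[0,0.05,0],"twist":[0,0,0],"gripper":0}
    - {"offset":[0,0.05,0],"twist":[0,0,0],"gripper":0}
    - {"offset":[0,0.05,0],"twist":[0,0,0],"gripper":0}
    - {"offset":[0,0.05,0],"twist":[0,0,0],"gripper":0}
    - {"offset":[0,0.05,0],"twist":[0,0,0],"gripper":0}
    - {"offset":[0,0.05,0],"twist":[0,0,0],"gripper":0}

```text
time_s: 18.48
tcp_pos: [553.6, 11.4, 63.5]
eef_rot: [0.005, 1.0, -0.003, -0.002]
ft_force: [-6.8, -7.4, -0.2]
finger_gap: 0.257
grip_force: 69.4
```

>>> apply_moves:
  commands:
    - {"offset":[0,0.05,0],"twist":[0,0,0],"gripper":0}
    - {"offset":[0,0.05,0],"twist":[0,0,0],"gripper":0}
    - {"offset":[0,0.05,0],"twist":[0,0,0],"gripper":0}
    - {"offset":[0,0.05,0],"twist":[0,0,0],"gripper":0}
    - {"offset":[0,0.05,0],"twist":[0,0,0],"gripper":0}
    - {"offset":[0,0.05,0],"twist":[0,0,0],"gripper":0}
    - {"offset":[0,0.05,0],"twist":[0,0,0],"gripper":0}
    - {"offset":[0,0.05,0],"twist":[0,0,0],"gripper":0}
    - {"offset":[0,0.05,0],"twist":[0,0,0],"gripper":0}
    - {"offset":[0,0.05,0],"twist":[0,0,0],"gripper":0}
    - {"offset":[0,0.05,0],"twist":[0,0,0],"gripper":0}
    - {"offset":[0,0.05,0],"twist":[0,0,0],"gripper":0}
    - {"offset":[0,0.05,0],"twist":[0,0,0],"gripper":0}
    - {"offset":[0,0.05,0],"twist":[0,0,0],"gripper":0}

```text
time_s: 19.65
tcp_pos: [553.5, 32.4, 63.5]
eef_rot: [0.005, 1.0, -0.003, -0.002]
ft_force: [-7.0, -6.8, -0.0]
finger_gap: 0.261
grip_force: 69.4
```

```bash
python3 s.py; python3 ang.py 110
```

```text
t 19.65 j [ 0.062  0.436 -0.061  1.077 -0.006  0.072] p [553.5  32.4  63.5] yang 1.5605 z [-0.003 -0.006 -1.   ] F [-6.98 -6.84 -0.03] T [-1.85  2.06  0.4 ] 0.261073700571806 69.3936038017273
top+x [598.6 104.5] [599.5 166. ] yaw -0.014
bot-x [540.9 116.3] [539.3 171. ] yaw 0.029
front y [584.9 175.5  46. ]
```

>>> apply_moves:
  commands:
    - {"offset":[0,0.03,0],"twist":[0,0,0],"gripper":0}
    - {"offset":[0,0.03,0],"twist":[0,0,0],"gripper":0}
    - {"offset":[0,0.03,0],"twist":[0,0,0],"gripper":0}
    - {"offset":[0,0.03,0],"twist":[0,0,0],"gripper":0}
    - {"offset":[0,0.03,0],"twist":[0,0,0],"gripper":0}
    - {"offset":[0,0.03,0],"twist":[0,0,0],"gripper":0}
    - {"offset":[0,0.03,0],"twist":[0,0,0],"gripper":0}
    - {"offset":[0,0.03,0],"twist":[0,0,0],"gripper":0}
    - {"offset":[0,0.03,0],"twist":[0,0,0],"gripper":0}

```text
time_s: 20.5
tcp_pos: [553.5, 40.5, 63.5]
eef_rot: [0.005, 1.0, -0.003, -0.002]
ft_force: [-7.5, -7.4, 1.8]
finger_gap: 0.261
grip_force: 69.4
```

>>> apply_moves:
  commands:
    - {"offset":[0,0.03,0],"twist":[0,0,0],"gripper":0}
    - {"offset":[0,0.03,0],"twist":[0,0,0],"gripper":0}
    - {"offset":[0,0.03,0],"twist":[0,0,0],"gripper":0}
    - {"offset":[0,0.03,0],"twist":[0,0,0],"gripper":0}
    - {"offset":[0,0.03,0],"twist":[0,0,0],"gripper":0}

```text
time_s: 20.92
tcp_pos: [553.5, 43.9, 63.6]
eef_rot: [0.005, 1.0, -0.004, -0.002]
ft_force: [-6.6, -9.0, 1.2]
finger_gap: 0.261
grip_force: 69.6
```

```bash
python3 s.py; python3 ang.py 122
```

```text
t 20.92 j [ 0.084  0.437 -0.059  1.079 -0.008  0.095] p [553.5  43.9  63.6] yang 1.5599 z [-0.003 -0.008 -1.   ] F [-6.56 -9.01  1.17] T [-2.56  2.1   0.45] 0.260686140291885 69.58667993545532
top+x [598.6 115.8] [599.3 177.2] yaw -0.011
bot-x [540.3 127.5] [539.6 182.2] yaw 0.013
front y [584.8 186.7  46. ]
```

The carriage was met at about axis y 41 (moment Tx rose to −2.56). Home should be near axis y 55.

>>> apply_moves:
  commands:
    - {"offset":[0,0.03,0],"twist":[0,0,0],"gripper":0}
    - {"offset":[0,0.03,0],"twist":[0,0,0],"gripper":0}
    - {"offset":[0,0.03,0],"twist":[0,0,0],"gripper":0}
    - {"offset":[0,0.03,0],"twist":[0,0,0],"gripper":0}
    - {"offset":[0,0.03,0],"twist":[0,0,0],"gripper":0}
    - {"offset":[0,0.03,0],"twist":[0,0,0],"gripper":0}

```text
time_s: 21.52
tcp_pos: [553.5, 49.2, 63.6]
eef_rot: [0.005, 1.0, -0.004, -0.002]
ft_force: [-6.9, -9.5, 2.3]
finger_gap: 0.263
grip_force: 69.6
```

>>> apply_moves:
  commands:
    - {"offset":[0,0.03,0],"twist":[0,0,0],"gripper":0}
    - {"offset":[0,0.03,0],"twist":[0,0,0],"gripper":0}
    - {"offset":[0,0.03,0],"twist":[0,0,0],"gripper":0}

```text
time_s: 21.77
tcp_pos: [553.5, 51.9, 63.5]
eef_rot: [0.005, 1.0, -0.004, -0.002]
ft_force: [-7.1, -9.9, 1.0]
finger_gap: 0.264
grip_force: 69.6
```

>>> apply_moves:
  commands:
    - {"offset":[0,0.03,0],"twist":[0,0,0],"gripper":0}
    - {"offset":[0,0.02,0],"twist":[0,0,0],"gripper":0}

```text
time_s: 21.93
tcp_pos: [553.5, 53.5, 63.6]
eef_rot: [0.005, 1.0, -0.004, -0.002]
ft_force: [-6.6, -9.6, 2.1]
finger_gap: 0.259
grip_force: 69.6
```

```bash
python3 s.py; python3 ang.py 132
```

```text
t 21.93 j [ 0.101  0.439 -0.056  1.08  -0.008  0.112] p [553.5  53.5  63.6] yang 1.56 z [-0.003 -0.008 -1.   ] F [-6.62 -9.63  2.13] T [-2.6   2.13  0.41] 0.25899905349125885 69.62801456451416
top+x [598.9 125.5] [599.1 186.9] yaw -0.004
bot-x [540.1 137.1] [540.3 192. ] yaw -0.003
front y [584.9 196.3  46. ]
```

>>> apply_moves:
  commands:
    - {"offset":[0,0.02,0],"twist":[0,0,0],"gripper":0}
    - {"offset":[0,0.02,0],"twist":[0,0,0],"gripper":0}

```text
time_s: 22.2
tcp_pos: [553.5, 54.6, 63.5]
eef_rot: [0.005, 1.0, -0.004, -0.002]
ft_force: [-6.8, -9.6, 1.6]
finger_gap: 0.262
grip_force: 69.6
```

>>> apply_moves:
  commands:
    - {"offset":[0,0.02,0],"twist":[0,0,0],"gripper":0}
    - {"offset":[0,0.02,0],"twist":[0,0,0],"gripper":0}

```text
time_s: 22.37
tcp_pos: [553.5, 55.5, 63.6]
eef_rot: [0.006, 1.0, -0.004, -0.002]
ft_force: [-7.4, -10.8, 1.5]
finger_gap: 0.26
grip_force: 69.7
```

```bash
python3 s.py
```

```text
t 22.37 j [ 0.105  0.439 -0.055  1.08  -0.008  0.116] p [553.5  55.5  63.6] yang 1.5598 z [-0.003 -0.009 -1.   ] F [ -7.36 -10.75   1.54] T [-2.96  2.17  0.45] 0.26016717166294334 69.72936987876892
```

>>> apply_moves:
  commands:
    - {"offset":[0,0.02,0],"twist":[0,0,0],"gripper":0}
    - {"offset":[0,0,0],"twist":[0,0,0],"gripper":0}

```text
time_s: 22.53
tcp_pos: [553.5, 55.7, 63.6]
eef_rot: [0.006, 1.0, -0.005, -0.002]
ft_force: [-8.3, -10.9, 2.1]
finger_gap: 0.26
grip_force: 69.8
```

>>> apply_moves:
  commands:
    - {"offset":[0,0.02,0],"twist":[0,0,0],"gripper":0}
    - {"offset":[0,0,0],"twist":[0,0,0],"gripper":0}

```text
time_s: 22.7
tcp_pos: [553.5, 55.8, 63.6]
eef_rot: [0.006, 1.0, -0.005, -0.002]
ft_force: [-7.1, -11.4, 1.7]
finger_gap: 0.264
grip_force: 69.9
```

```bash
python3 s.py; python3 ang.py 134
```

```text
t 22.7 j [ 0.107  0.439 -0.055  1.081 -0.01   0.118] p [553.5  55.8  63.6] yang 1.5593 z [-0.003 -0.011 -1.   ] F [ -7.09 -11.38   1.74] T [-3.29  2.13  0.47] 0.26383035396417803 69.881991147995
top+x [598.7 126. ] [598.3 187.2] yaw 0.007
bot-x [540.5 137.5] [539.5 192.1] yaw 0.018
front y [584.4 196.7  46. ]
```

The TCP stalls at y 55.7 while the force rises, so the carriage is home. I press once more briefly, then unload x and y together so friction does not drag the module.

>>> apply_moves:
  commands:
    - {"offset":[0,0.02,0],"twist":[0,0,0],"gripper":0}
    - {"offset":[0,0,0],"twist":[0,0,0],"gripper":0}
    - {"offset":[0,0,0],"twist":[0,0,0],"gripper":0}

```text
time_s: 23.05
tcp_pos: [553.9, 56.5, 63.7]
eef_rot: [0.006, 1.0, -0.005, -0.001]
ft_force: [-6.2, -11.7, 1.9]
finger_gap: 0.265
grip_force: 70.0
```

>>> apply_moves:
  commands:
    - {"offset":[-0.02,-0.03,0],"twist":[0,0,0],"gripper":0}
    - {"offset":[-0.02,-0.03,0],"twist":[0,0,0],"gripper":0}
    - {"offset":[-0.02,-0.03,0],"twist":[0,0,0],"gripper":0}
    - {"offset":[-0.02,-0.03,0],"twist":[0,0,0],"gripper":0}
    - {"offset":[-0.02,-0.03,0],"twist":[0,0,0],"gripper":0}
    - {"offset":[-0.02,-0.03,0],"twist":[0,0,0],"gripper":0}
    - {"offset":[-0.02,-0.03,0],"twist":[0,0,0],"gripper":0}
    - {"offset":[-0.02,-0.03,0],"twist":[0,0,0],"gripper":0}
    - {"offset":[-0.02,-0.03,0],"twist":[0,0,0],"gripper":0}
    - {"offset":[-0.03,-0.04,0],"twist":[0,0,0],"gripper":0}
    - {"offset":[-0.05,-0.05,0],"twist":[0,0,0],"gripper":0}
    - {"offset":[-0.1,-0.1,0],"twist":[0,0,0],"gripper":0}
    - {"offset":[0,0,0],"twist":[0,0,0],"gripper":0}

```text
time_s: 24.13
tcp_pos: [544.0, 47.7, 64.1]
eef_rot: [0.005, 1.0, 0.0, -0.0]
ft_force: [-0.1, -0.2, -1.5]
finger_gap: 0.263
grip_force: 69.1
```

```bash
python3 s.py; python3 ang.py 134
```

```text
t 24.13 j [ 0.087  0.417 -0.089  1.065  0.     0.097] p [544.   47.7  64.1] yang 1.5614 z [-0.  0. -1.] F [-0.13 -0.19 -1.5 ] T [ 0.01  0.01 -0.04] 0.2631614373741945 69.11896705627441
top+x [599.2 126.2] [598.5 188.8] yaw 0.011
bot-x [539.5 138.4] [540.3 194.5] yaw -0.014
front y [584.3 198.5  46. ]
```

>>> apply_moves:
  commands:
    - {"offset":[-0.2,-0.2,0.1],"twist":[0,0,0],"gripper":0}
    - {"offset":[-0.1,-0.4,0.4],"twist":[0,0,0],"gripper":0}
    - {"offset":[-0.1,-0.5,0.4],"twist":[0,0,0],"gripper":0}
    - {"offset":[-0.1,-0.6,0.1],"twist":[0,0,0],"gripper":0}
    - {"offset":[-0.1,-0.6,0],"twist":[0,0,0],"gripper":0}
    - {"offset":[-0.1,-0.6,0],"twist":[0,0,0],"gripper":0}
    - {"offset":[-0.1,-0.6,0],"twist":[0,0,0],"gripper":0}
    - {"offset":[-0.1,-0.6,0],"twist":[0,0,0],"gripper":0}
    - {"offset":[-0.1,-0.6,0],"twist":[0,0,0],"gripper":0}
    - {"offset":[-0.1,-0.6,0],"twist":[0,0,0],"gripper":0}
    - {"offset":[-0.1,-0.6,0],"twist":[0,0,0],"gripper":0}
    - {"offset":[-0.1,-0.6,0],"twist":[0,0,0],"gripper":0}
    - {"offset":[-0.1,-0.6,0],"twist":[0,0,0],"gripper":0}
    - {"offset":[-0.1,-0.6,0],"twist":[0,0,0],"gripper":0}
    - {"offset":[-0.1,-0.6,0],"twist":[0,0,0],"gripper":0}
    - {"offset":[-0.1,-0.6,0],"twist":[0,0,0],"gripper":0}
    - {"offset":[-0.1,-0.4,0],"twist":[0,0,0],"gripper":0}
    - {"offset":[0,-0.2,0],"twist":[0,0,0],"gripper":0}
    - {"offset":[0,0,0],"twist":[0,0,0],"gripper":0}

```text
time_s: 25.82
tcp_pos: [490.1, -238.6, 94.5]
eef_rot: [0.006, 1.0, -0.0, 0.0]
ft_force: [0.6, -0.3, -1.9]
finger_gap: 0.26
grip_force: 69.1
```

```bash
python3 s.py; python3 - <<'E'
from h import *
V={n:vision.read_camera(n) for n in("top","side")}
th=.0267;c,s=np.cos(th),np.sin(th);bo=np.array([553.3,81.7])
for n,p in V.items():
    m=mask(p,"module_center",(568,134)); q,f=fit([(p,m)],MOD,np.array([568,134,0.])); print(n,np.round(q,3),round(f,3),"bed",np.round(np.array([[c,s],[-s,c]])@(q[:2]-bo),1))
ims=[]
for n,h in(("top",60),("side",60)):
    p=V[n]; u=proj(p,[568,160,30]).astype(int); ims.append(cv2.resize(p["image"][max(0,u[1]-h):u[1]+h,max(0,u[0]-h):u[0]+h],(400,400),interpolation=cv2.INTER_CUBIC))
save("pics/home.png",np.hstack(ims))
E
```

```text
t 25.82 j [-0.453  0.388 -0.048  1.134 -0.    -0.441] p [ 490.1 -238.6   94.5] yang 1.5592 z [ 0.001 -0.001 -1.   ] F [ 0.6  -0.34 -1.88] T [-0.02  0.   -0.01] 0.26017561575603837 69.12416338920593
top [5.67306e+02 1.32883e+02 2.00000e-03] 0.081 bed [15.4 50.8]
side [ 5.80916e+02  1.28442e+02 -1.43000e-01] 2.919 bed [28.9 46. ]
```

View pics/home.png

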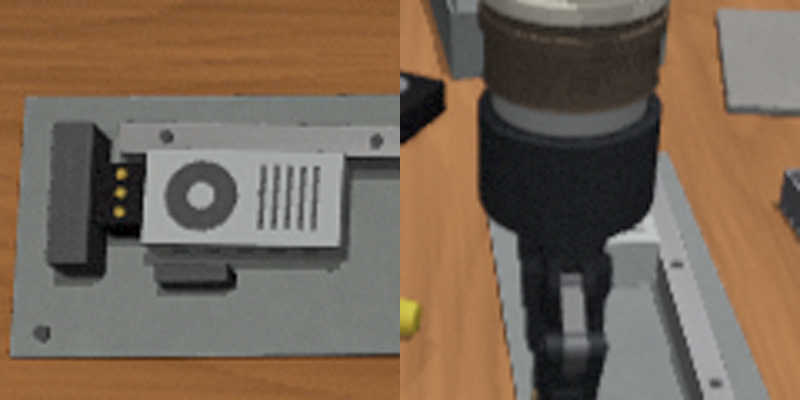

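The left half (top view) shows the carriage (120,195) tight against the end stop and the module tight to it, flat along the fence; the fit gives bed y 50.8 and yaw 0.002. Now I set the stick down.

>>> apply_moves:
  commands:
    - {"offset":[0,0,-0.3],"twist":[0,0,0],"gripper":0}
    - {"offset":[0,0,-0.4],"twist":[0,0,0],"gripper":0}
    - {"offset":[0,0,-0.3],"twist":[0,0,0],"gripper":0}
    - {"offset":[0,0,-0.15],"twist":[0,0,0],"gripper":0}
    - {"offset":[0,0,-0.1],"twist":[0,0,0],"gripper":0}
    - {"offset":[0,0,0],"twist":[0,0,0],"gripper":0}

```text
time_s: 26.52
tcp_pos: [489.9, -236.5, 55.4]
eef_rot: [0.004, 1.0, 0.0, -0.001]
ft_force: [-0.3, 0.9, -1.8]
finger_gap: 0.262
grip_force: 69.2
```

>>> apply_moves:
  commands:
    - {"offset":[0,0,-0.03],"twist":[0,0,0],"gripper":0}
    - {"offset":[0,0,-0.03],"twist":[0,0,0],"gripper":0}
    - {"offset":[0,0,0],"twist":[0,0,0],"gripper":0}

```text
time_s: 26.77
tcp_pos: [490.7, -237.3, 54.9]
eef_rot: [0.005, 1.0, -0.0, 0.0]
ft_force: [0.1, 0.1, -1.5]
finger_gap: 0.256
grip_force: 69.2
```

```bash
python3 s.py
```

```text
t 26.77 j [-0.45   0.424 -0.105  1.041  0.    -0.441] p [ 490.7 -237.3   54.9] yang 1.5616 z [ 0.001 -0.    -1.   ] F [ 0.11  0.09 -1.49] T [-0.01 -0.02 -0.05] 0.2559073872145885 69.15998697280884
```

>>> apply_moves:
  commands:
    - {"offset":[0,0,-0.03],"twist":[0,0,0],"gripper":0}
    - {"offset":[0,0,0],"twist":[0,0,0],"gripper":0}
    - {"offset":[0,0,0],"twist":[0,0,0],"gripper":0}

```text
time_s: 27.02
tcp_pos: [490.9, -237.4, 54.6]
eef_rot: [0.005, 1.0, -0.0, 0.001]
ft_force: [-1.6, -0.6, 4.5]
finger_gap: 0.257
grip_force: 69.7
```

>>> apply_moves:
  commands:
    - {"offset":[0,0,-0.02],"twist":[0,0,0],"gripper":0}
    - {"offset":[0,0,0],"twist":[0,0,0],"gripper":0}
    - {"offset":[0,0,0],"twist":[0,0,0],"gripper":0}

```text
time_s: 27.27
tcp_pos: [490.9, -237.5, 54.5]
eef_rot: [0.005, 1.0, -0.001, 0.001]
ft_force: [-3.2, 0.1, 7.4]
finger_gap: 0.26
grip_force: 70.3
```

```bash
python3 s.py
```

```text
t 27.27 j [-0.451  0.424 -0.107  1.039 -0.    -0.441] p [ 490.9 -237.5   54.5] yang 1.5614 z [ 0.002 -0.001 -1.   ] F [-3.15  0.09  7.35] T [0.17 0.47 0.02] 0.2602392782320907 70.27706265449524
```

The stick is standing on the bench. I open slowly, then rise straight up.

>>> apply_moves:
  commands:
    - {"offset":[0,0,0.02],"twist":[0,0,0],"gripper":0.25}
    - {"offset":[0,0,0],"twist":[0,0,0],"gripper":0.3}
    - {"offset":[0,0,0],"twist":[0,0,0],"gripper":0.35}
    - {"offset":[0,0,0],"twist":[0,0,0],"gripper":0.45}
    - {"offset":[0,0,0],"twist":[0,0,0],"gripper":0.6}
    - {"offset":[0,0,0],"twist":[0,0,0],"gripper":0.8}
    - {"offset":[0,0,0],"twist":[0,0,0],"gripper":1}
    - {"offset":[0,0,0],"twist":[0,0,0],"gripper":1}
    - {"offset":[0,0,0],"twist":[0,0,0],"gripper":1}

```text
time_s: 28.02
tcp_pos: [490.4, -237.1, 53.6]
eef_rot: [0.005, 1.0, 0.0, -0.0]
ft_force: [-1.1, -0.4, -0.0]
finger_gap: 0.999
grip_force: 0.0
```

>>> apply_moves:
  commands:
    - {"offset":[0,0,0.2],"twist":[0,0,0],"gripper":1}
    - {"offset":[0,0,0.4],"twist":[0,0,0],"gripper":1}
    - {"offset":[0,0,0.5],"twist":[0,0,0],"gripper":1}
    - {"offset":[0,0,0.5],"twist":[0,0,0],"gripper":1}
    - {"offset":[0,0,0.5],"twist":[0,0,0],"gripper":1}
    - {"offset":[0,0,0.5],"twist":[0,0,0],"gripper":1}
    - {"offset":[0,0,0.5],"twist":[0,0,0],"gripper":1}
    - {"offset":[0,0,0.5],"twist":[0,0,0],"gripper":1}
    - {"offset":[0,0,0.5],"twist":[0,0,0],"gripper":1}
    - {"offset":[0,0,0.3],"twist":[0,0,0],"gripper":1}
    - {"offset":[0,0,0],"twist":[0,0,0],"gripper":1}
    - {"offset":[0,0,0],"twist":[0,0,0],"gripper":1}

```text
time_s: 29.02
tcp_pos: [490.7, -237.2, 186.1]
eef_rot: [0.005, 1.0, -0.0, 0.001]
ft_force: [0.1, -1.0, -0.8]
finger_gap: 1.001
grip_force: 0.0
```

```bash
python3 s.py; python3 - <<'E'
from w import *
p=wrist(); m=mask(p,"stick_grip",(491,-237.5)); print(fit([(p,m)],STK,np.array([491,-237.5,0.])))
p=vision.read_camera("side"); m=mask(p,"stick_grip",(491,-237.5)); print(fit([(p,m)],STK,np.array([491,-237.5,0.])))
E
```

```text
t 29.02 j [-0.45   0.331  0.115  1.353  0.    -0.441] p [ 490.7 -237.2  186.1] yang 1.5616 z [ 0.001 -0.    -1.   ] F [ 0.13 -0.98 -0.83] T [-0.02  0.05  0.07] 1.0014401928777252 0.0
(array([ 4.89646799e+02, -2.40028238e+02, -1.07242150e-02]), np.float64(0.03998411516505336))
(array([ 4.89054870e+02, -2.34823706e+02, -3.34318291e-02]), np.float64(0.09211380498145204))
```

The stick fits an upright model standing at (490,−237) in both cameras. It is off the bed and released, so I hand in.

```bash
python3 -c "
from bench import bot
print(bot.hand_in())"
```

```text
the job is handed in; nothing more can be done
None
```

I handed the job in at about 29 s of the 72 s limit; the hand-in returned no verdict. In the last pictures the carriage was home against its stop, with the module tight to it and flat along the fence. The stick was released and standing upright on the bench beside the bed.

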